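Clamp a turned desk leg in the vise

TASK

Get the small turned wooden leg out from under the desk shelf and lay its square block on the vise's bed, centred between the jaws and lying along them, so that the round neck and foot stick out free at one side of the vise. Then wind the crank until the jaw grips the block firmly, and let go. Leave everything else on the desk where it is.

Things in the scene. Friction and masses are not known exactly. Their poses are not given: they have to be found in the camera images.
- vise: Grey drill-press vise fixed to the desk, all mm. Origin on the desk below the jaw gap, z up; x runs along the screw from the crank end to the fixed jaw; y along the jaw faces. End bracket x -100 to -85, 70 wide, top at 98. Thin bolting flanges, 10 high, reach y = +-73; nothing else of it stands beyond y = +-45.
- vise_seat (a point): Point on the vise's flat bed at vise x = 0, y = 0, axes as the vise's. Bed: top 40 mm above the desk, 90 mm wide (y), x from -105 to 50. Fixed jaw: steel face at x = 20 mm, 90 mm wide (y), standing 55 mm over the bed (top 95 mm above the desk), 30 mm thick.
- vise_jaw: The moving jaw, 30 mm thick, 90 mm wide, 55 mm tall, sliding along the vise's x on the bed. Origin in the plane of its gripping face, at bed level, mid-width; axes as the vise's. At crank angle 0 the face is at vise x = -36 mm (gap 56 mm); it closes toward +x.
- vise_crank (a joint): Crank angle q (rad, 0 to 22.5, several turns), growing as the jaw closes: clockwise, seen from the crank end looking along vise +x. A turn moves jaw and crank 10 mm to the fixed jaw. Starts at 1.5 to 6.5. At 0 the handle is straight above the screw; its axis is at vise y = -45 sin q, z = 80 + 45 cos q (mm). Self-locking: stays where left; turns freely with about 2 N at the handle.
- crank_handle (a point): Middle of the crank's handle: black round bar 18 mm thick, 80 mm long, parallel to the screw and 45 mm off its axis (80 mm above the desk); its sleeve spins freely on itself. At vise x = -197 mm at crank angle 0, moving +x with the jaw. Crank arm and hub (24 mm thick) are 46 mm from it on the jaw side. At its lowest it is 35 mm above the desk. Its axes turn with the crank.
- riser: Low wooden desk shelf with books on top, fixed. Origin on the desk at the middle of its open front edge; x points into the opening, z up. Board 200 mm deep (x), 220 mm wide, underside 62 mm and top 76 mm above the desk; side panels 12 mm thick; books on top from x = 60 mm, up to 132 mm above the desk.
- leg_block (a point): Centre of the square block of a pale turned wooden desk leg, 180 mm long, about 110 g, lying down. x runs along it from block to foot, all mm: block 32 x 32, x -45 to 45; round neck 24 thick, x 45 to 110; round foot 32 thick, x 110 to 135. It starts under the riser, foot inward, with 65 to 80 of the block sticking out in front. It balances at x = 31, so lies steady on the vise's bed.
- leg_neck (a point): Middle of the round neck of the leg, on its axis, 77.5 mm from the block's centre; axes as leg_block.
- leg_foot (a point): Tip of the leg's foot, on its axis, 135 mm from the block's centre; axes as leg_block.
- mouse: Bystander to leave alone: black computer mouse, 105 x 60 x 36 mm. Origin at the middle of its underside, z up.
- stapler: Bystander to leave alone: black stapler with a steel rail, 130 x 36 x 44 mm. Origin at the middle of its underside, z up.
- mug: Bystander to leave alone: white mug, 80 mm wide, 95 mm tall. Origin at the middle of its underside, z up.
- glue: Bystander to leave alone: upright white glue bottle with a black cap, 52 mm wide, 150 mm tall. Origin at the middle of its underside, z up.
- tape: Bystander to leave alone: grey tape dispenser, 120 x 50 mm, 75 mm tall. Origin at the middle of its underside, z up.
- sander: Bystander to leave alone: cork sanding block, 45 x 110 x 35 mm. Origin at the middle of its underside, z up.
- pot: Bystander to leave alone: dark steel pencil pot, 76 mm wide, 100 mm tall, pencils to 170 mm. Origin at the middle of its underside, z up.
There are look-alikes about, which are no part of the job. Of the things shaped like the part that bears leg_block, the wooden one is meant.

How it is judged (in metres and radians):
On the way, in this order (a step that is already met when the one before it is completed fails the run):
1. the leg has been drawn clear out of the riser: its foot is in front of the riser's front edge (x of leg_foot in the frame of riser below -0.003 m), for 0.1 s.
2. the block lies on the bed between the still open jaws, within 15 mm of the middle of their width (x of leg_block in the frame of vise between -0.03 and 0.012 m and y of leg_block in the frame of vise between -0.015 and 0.015 m and z of leg_block in the frame of vise between 0.05 and 0.061 m and angle between the x axis of leg_block and the y axis of vise, either way round below 0.3 rad and contact force between vise_jaw and leg below 5 N), for 0.2 s.
At the end, for the whole second after the job is handed in: The leg's square block lies on the vise's bed (its centre 50 to 61 mm above the desk), its centre within 15 mm of the middle of the jaws' width and its length along the jaw faces within 0.1 rad; the moving jaw presses on it with more than 12 N; the leg is at rest and let go of (x of leg_block in the frame of vise between -0.03 and 0.012 m and y of leg_block in the frame of vise between -0.015 and 0.015 m and z of leg_block in the frame of vise between 0.05 and 0.061 m and angle between the x axis of leg_block and the y axis of vise, either way round below 0.1 rad and contact force between each of vise_jaw, vise and leg above 12 N and linear speed of leg below 0.02 m/s and contact force between the fingers and leg below 0.2 N); the robot touches nothing.
It fails at once if a bystander (mouse, stapler, mug, glue bottle, sanding block, tape dispenser, pencil pot) is moved more than 30 mm or tipped over (distance of any of mouse, stapler, mug, glue, tape, sander, pot from where it was at the start of the episode above 0.03 m or angle between any of mouse, stapler, mug, glue, tape, sander, pot's own z axis and vertical above 0.5 rad).
It also fails if it takes over 72 s, if anything falls off the work surface, if the arm or the gripper's body presses on something with over 40 N, if the wrist force passes 120 N, or if a joint passes its speed limit or range.

ROBOT

A 7-joint arm with a two-finger parallel gripper is mounted at the origin on the work surface. World frame = base frame: x ahead of the robot, y to its left, z up, the work surface at z = 0. Lengths are in mm, angles in rad, forces in N, time in s.
With the tool pointing down it reaches from about 400 to 900 mm from the base axis. Payload 5.6 kg.
Tool frame: the origin (TCP) lies between the finger pads; the fingertips stand 25 mm ahead of it and the grasp point (between the pads) lies 6 mm ahead of it; z points along the fingers, y is the line along which they close (so a half turn about z gives the same grasp; the last joint's range is limited). The gripper opens to 92 mm and grips with 3 to 60 N. Pads are 20 mm wide; open, the fingers measure 128 mm over their backs; the gripper's body (75 mm by 189 mm) begins 69 mm behind the grasp point.
Start: joints at [1.287, 0.468, -0.012, 1.603, 0.006, 1.071, -0.056], TCP at [154.97, -631.263, 239.592] pointing down, gripper open.
Joint ranges: [-2.53, 2.53], [-0.31, 2.02], [-1.57, 1.55], [0.28, 2.44], [-1.29, 4.43], [0.15, 1.84], [-2.92, 2.92]. Speed limits (rad/s): [2.57, 2.57, 3.14, 3.14, 3.14, 3.14, 3.14].

INTERFACE

Orientations are given as a unit quaternion [x, y, z, w].
In Python, from plant import monitor, cams, job gives the robot as it stands. The module is installed in compiled form; this text tells all that it offers.
- The arm moves only by the tool jog_arm, never from a script. Its argument "increments" is a list of rows, each an object of numbers: "x", "y", "z": the shift along the tool's x, y, z normalised to -1 to 1, where 1 is 15 cm; "spin": the turn about the tool's z normalised to -1 to 1, where 1 is pi rad. In form: [{"x": .., "y": .., "z": .., "spin": ..}, ...]. A call has 1 to 8 rows; each row is the pose to reach, as a shift and turn from the pose commanded when the call began, along the tool's axes at that moment, turning the shorter way round; what a row does not reach only later rows make up. A row lasts 1/12 s, in which the tool goes at most 41.7 mm and 7.16 degrees, less where a joint would pass 70% of its speed; a pose out of reach is approached as far as the arm can. A call with a number of a shift or a turn outside -1 to 1 is refused whole. A call with a gripper value outside its range is refused whole. "grip" is the opening, from 0 (shut) to 1 (fully open), set as the call begins (left out, the last holds). The fingers move at their own pace and stop on an object; "force" is the grip in N (left out, the last holds). Time passes only in rows, so rows that repeat a pose let the fingers close. It gives the time, the measured TCP pose, the force, the opening and the grip force at its end, in the units of the state.
- monitor.state(): the state, without advancing time (a new reading comes with each control period).
- cams.snapshot(name): name is "side" or "top"; returns a dict with "img" (420x560x3 uint8, red, green, blue), "depth" (420x560 float32, mm along the optical axis (not along the pixel's ray), 0 where there is no reading), "camera_matrix" (3x3 intrinsics, pixels), "xyz" and "orientation" of the camera in the world. Camera axes: x right, y down, z forward; pixel columns grow to the right and rows downward; lengths in mm; the calibration is good to about 2 mm. A picture is of the moment at which its call begins.
- job.close_job(): hands the job in; it is judged then, once.
The state is a dict: "time": time; "joint_pos": joint angles; "joint_velocities": joint speeds; "joint_efforts": joint torques, N m; "eef_pos": TCP position; "tcp_rot": TCP orientation; "ft_force": force on the tool from outside, world axes, zero at the start; "torque": the same for the moment, N m; "finger_gap": finger opening in mm; "grip_force": force on a finger pad.
Only numpy, scipy, OpenCV 4.12 (cv2) and the standard library are available. Lean on these libraries where they do the work, as an engineer would, in place of code of your own. Each camera call takes 0.05 s, during which the arm holds its last target. There are 200 camera calls.

## Working session

There is one attempt and no reset: what is moved stays moved. The work goes in short steps, Python scripts to look and compute and a tool call to move; the robot and the scene stay as the last step left them, time stands still between calls to the robot, and variables do not carry over. Pictures are saved under pics/ and viewed, at most 10 in all, crops included, and the job is handed in when it is done.

Besides the shell and the picture viewer there is one more tool, called after "Request:" as name(argument=value, ...) on one line, values as JSON. jog_arm: Moves the arm, as the interface text tells. Scaled input: -1 to 1 covers 15 cm each way for a shift and pi rad each way for a turn. Its arguments: {"type":"object","properties":{"increments":{"type":"array"},"grip":{"type":"number"},"force":{"type":"number"}},"required":["increments"]}

```bash
mkdir -p pics; cat > h.py <<'E'
import numpy as np, cv2
from scipy.spatial.transform import Rotation as R
from plant import monitor, cams, job
def snap(n):
    s=cams.snapshot(n); K=np.array(s["camera_matrix"]);d=s["depth"]
    v,u=np.mgrid[:d.shape[0],:d.shape[1]]
    p=np.stack([(u-K[0,2])/K[0,0]*d,(v-K[1,2])/K[1,1]*d,d],-1)
    s["P"]=p@R.from_quat(s["orientation"]).as_matrix().T+np.array(s["xyz"]); s["P"][d==0]=np.nan
    return s
def save(s,f): cv2.imwrite(f,s["img"][:,:,::-1])
E
python3 - <<'E'
from h import *
import pickle
a={n:snap(n) for n in("top","side")}
for n in a: save(a[n],f"pics/{n}0.png"); print(n,a[n]["xyz"],a[n]["orientation"],a[n]["camera_matrix"])
pickle.dump(a,open("a.pkl","wb")); print(monitor.state())
E
```

```text
top [ 355.91814162    9.34351515 1547.57302733] [ 0.70601649 -0.70572492  0.04169943 -0.04188324] [[519.50079074   0.         279.55462017]
 [  0.         519.50079074 210.42439429]
 [  0.           0.           1.        ]]
side [  78.38543909  960.82813962 1444.24089308] [-0.20162825  0.92059037 -0.32585883  0.07533554] [[529.44385697   0.         288.2590017 ]
 [  0.         529.44385697 209.19627808]
 [  0.           0.           1.        ]]
{'time': 0.1, 'joint_pos': array([ 1.2869702 ,  0.46829846, -0.01161345,  1.60353723,  0.00600116,
        1.07139032, -0.05633036]), 'joint_velocities': array([ 0.00091273, -0.00167812,  0.00191438, -0.00372   , -0.0016398 ,
        0.00141807,  0.00059392]), 'joint_efforts': array([ 1.24912742e-03, -5.21642590e+01, -1.24778415e-02, -2.44364405e+01,
       -5.68543235e-02,  1.40714596e-02,  3.60991987e-05]), 'eef_pos': array([ 154.85459006, -630.78098444,  238.72714592]), 'tcp_rot': array([ 9.92763874e-01,  1.20080190e-01, -1.51220248e-04, -7.84977631e-04]), 'ft_force': array([ 0.72136012, -0.00472059, -0.7414402 ]), 'torque': array([ 0.03213851, -0.02834735, -0.02205366]), 'grip_force': 0.0, 'finger_gap': 92.33227356529602}
```

View pics/top0.png

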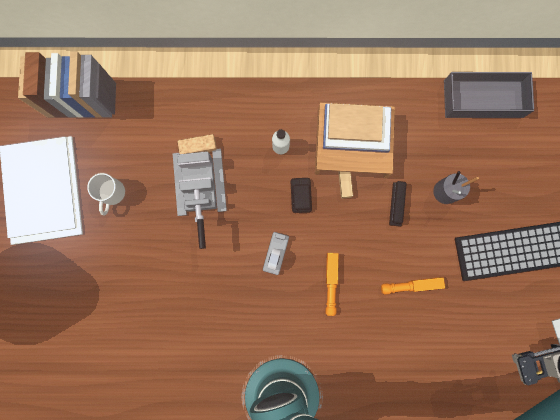

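View pics/side0.png

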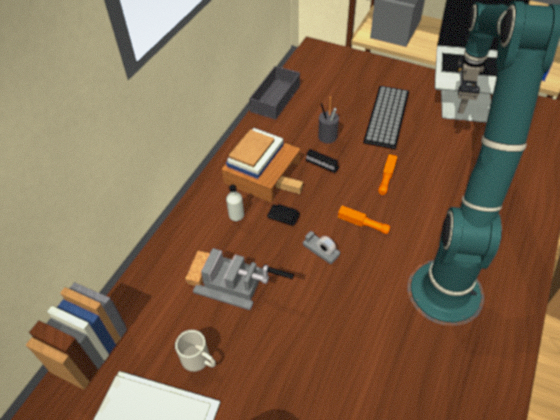

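The top view shows the pale leg block at about (346,185) in front of the riser (357,140). Orange look-alikes are at (332,285) and (413,287). The vise is at (200,182) with the crank handle towards the robot at (201,233), the sander is behind the vise at (196,144), and the mouse is at (301,195). The side view agrees.

```bash
python3 - <<'E'
from h import *
import pickle
a=pickle.load(open("a.pkl","rb")); s=a["top"]; P=s["P"]; Z=P[...,2]; img=s["img"]
def rect(m,name):
    c=max(cv2.findContours(m.astype(np.uint8),cv2.RETR_EXTERNAL,cv2.CHAIN_APPROX_NONE)[0],key=cv2.contourArea)
    mm=np.zeros(m.shape,np.uint8);cv2.drawContours(mm,[c],-1,1,-1);mm=(mm>0)&m
    q=P[mm][:,:2].astype(np.float32); r=cv2.minAreaRect(q)
    print(name,mm.sum(),"c",np.round(r[0],1),"size",np.round(r[1],1),"ang",round(r[2],2),"z",np.round(np.nanpercentile(Z[mm],[5,50,95]),1))
    return q
box=lambda u0,u1,v0,v1:(np.add.outer(np.zeros(420),np.arange(560))>=u0)&(np.add.outer(np.zeros(420),np.arange(560))<u1)&(np.add.outer(np.arange(420),np.zeros(560))>=v0)&(np.add.outer(np.arange(420),np.zeros(560))<v1)
print("desk z",np.nanmedian(Z[box(230,260,290,320)]))
rect(box(330,365,170,215)&(Z>22)&(Z<45),"block")
rect(box(310,400,95,180)&(Z>68)&(Z<84),"riser")
rect(box(165,235,135,225)&(Z>88)&(Z<103)&(box(165,235,135,168)),"fixedjaw")
rect(box(165,235,168,187)&(Z>88)&(Z<103),"movjaw")
rect(box(165,235,185,203)&(Z>88)&(Z<106),"bracket")
rect(box(165,235,135,225)&(Z>4)&(Z<16),"flange")
rect(box(185,220,218,260)&(Z>25),"handle")
rect(box(165,235,135,225)&(Z>32)&(Z<48),"bed")
rect(box(170,220,130,158)&(Z>25)&(Z<45)&(img[...,0]>img[...,2]*1.3),"sander")
for n,b in dict(mouse=box(285,318,172,218),glue=box(265,295,120,160),tape=box(255,295,225,280),stap=box(385,410,175,230),mug=box(80,130,165,220)).items(): rect(b&(Z>15),n)
v,u=np.mgrid[134:252:5,172:228:4]
print(np.arange(172,228,4))
for r in range(134,252,4): print(r,np.round(Z[r,172:228:4]).tolist())
E
```

```text
desk z 0.24771943908331195
block 285 c [ 615.  -185.5] size [76.2 33. ] ang 4.92 z [26.  31.8 37.9]
riser 2048 c [ 744.2 -210.8] size [222.2 201.8] ang 87.27 z [70.7 76.2 81.5]
fixedjaw 337 c [679.6 257. ] size [31.8 90.3] ang 5.24 z [ 90.   95.4 100.7]
movjaw 250 c [606.9 249.4] size [27.4 90. ] ang 5.36 z [ 90.6  96.3 100.6]
bracket 260 c [576.3 248.5] size [89.5 51. ] ang 89.66 z [ 89.1  96.8 102.5]
flange 552 c [637.9 194. ] size [209.3  49.3] ang 4.97 z [ 5.  10.2 14.9]
handle 212 c [464.7 230.7] size [88.9 29. ] ang 5.19 z [123.1 131.7 137.9]
bed 479 c [734.7 258.7] size [ 45.4 109.8] ang 8.6 z [32.7 36.3 41.6]
sander 547 c [735.2 259.1] size [ 47.4 111. ] ang 10.93 z [29.5 35.9 41.3]
mouse 652 c [584.3 -53.9] size [103.2  59.4] ang 0.6 z [16.9 33.4 40.9]
glue 353 c [733.9   7.1] size [47.6 50.9] ang 2.89 z [ 28.7 100.8 152.7]
tape 671 c [412.1  21.8] size [ 49.7 119.3] ang 74.64 z [17.4 24.6 75.5]
stap 470 c [ 559.1 -339.6] size [ 32.3 127.4] ang 84.29 z [20.1 42.5 48.4]
mug 723 c [584.5 508.8] size [105.   81.1] ang 25.71 z [21.5 65.5 98.3]
[172 176 180 184 188 192 196 200 20
[... 1874 characters left out ...]
135.0, 1.0, 2.0, -2.0, -1.0, 1.0, 1.0]
222 [2.0, -2.0, 7.0, 2.0, 4.0, 4.0, 2.0, 131.0, 0.0, 2.0, -0.0, 4.0, 6.0, -3.0]
226 [4.0, 2.0, -0.0, 5.0, -1.0, -3.0, -4.0, 133.0, 1.0, -4.0, 4.0, 3.0, 6.0, -1.0]
230 [-0.0, 0.0, 1.0, -5.0, 0.0, 3.0, -0.0, 136.0, -7.0, 2.0, -3.0, -6.0, -0.0, -8.0]
234 [3.0, 5.0, 2.0, 9.0, -1.0, 5.0, 2.0, 131.0, 127.0, 1.0, 4.0, 2.0, 0.0, 3.0]
238 [7.0, -1.0, 2.0, -2.0, 2.0, -0.0, -4.0, 132.0, 129.0, 1.0, 4.0, 1.0, 3.0, 6.0]
242 [-7.0, 7.0, -5.0, 2.0, 3.0, -3.0, -3.0, 133.0, 126.0, -0.0, 2.0, 1.0, 1.0, -1.0]
246 [2.0, 0.0, 2.0, -0.0, -7.0, -3.0, 6.0, 133.0, 130.0, -2.0, -3.0, 0.0, -2.0, -2.0]
250 [3.0, 4.0, 5.0, -5.0, -1.0, 0.0, 1.0, 3.0, 1.0, -4.0, 5.0, 1.0, -3.0, -0.0]
```

```bash
cat >> h.py <<'E'
def go(x,y,z,th=None):
    "shift/turn to world TCP pose (th: world angle of tool x, deg), in jog units"
    s=monitor.state(); M=R.from_quat(s["tcp_rot"]).as_matrix()
    d=M.T@(np.array([x,y,z])-s["eef_pos"])/150
    a=np.degrees(np.arctan2(M[1,0],M[0,0])); sp=0 if th is None else -((th-a+180)%360-180)/180
    print("t",round(s["time"],2),"pos",np.round(s["eef_pos"],1),"th",round(a,2),"F",np.round(s["ft_force"],1),"gap",round(s["finger_gap"],1),"| xyz",np.round(d,3),"spin",round(sp,3))
V0=np.array([644.7,253.8]); VA=5.2
def vise(x,y): c,s=np.cos(np.radians(VA)),np.sin(np.radians(VA)); return V0+[c*x-s*y,s*x+c*y]
E
python3 -c "
from h import *
go(605,-186.3,120,4.9)"
```

```text
t 0.1 pos [ 154.9 -630.8  238.7] th 13.79 F [ 0.7 -0.  -0.7] gap 92.3 | xyz [ 3.621 -2.161  0.795] spin 0.049
```

Request:
jog_arm(increments=[{"x": 0.9, "y": -0.54}, {"x": 0.9, "y": -0.54}, {"x": 0.9, "y": -0.54}, {"x": 0.9, "y": -0.54}, {"x": 0.9, "y": -0.54}], grip=1)

```text
validation failed for argument at $.in...
```

Request:
jog_arm(increments=[{"x": 0.9, "y": -0.54}, {"x": 0.9, "y": -0.54}, {"x": 0.9, "y": -0.54}, {"x": 0.9, "y": -0.54}, {"x": 0.9, "y": -0.54}])

```text
validation failed for argument at $.in...
```

Request:
jog_arm(increments=[{"x": 0.9, "y": -0.54}, {"x": 0.9, "y": -0.54}, {"x": 0.9, "y": -0.54}, {"x": 0.9, "y": -0.54}, {"x": 0.9, "y": -0.54}])

```text
validation failed for argument at $.in...
```

Request:
jog_arm(increments=[{"x": 0.92, "y": -0.54, "z": 0.6, "spin": 0.05}, {"x": 0.92, "y": -0.54, "z": 0.6, "spin": 0.05}, {"x": 0.92, "y": -0.54, "z": 0.6, "spin": 0.05}, {"x": 0.92, "y": -0.54, "z": 0.6, "spin": 0.05}, {"x": 0.92, "y": -0.54, "z": 0.6, "spin": 0.05}, {"x": 0.92, "y": -0.54, "z": 0.6, "spin": 0.05}])

```text
time: 0.6
eef_pos: [273.1, -514.5, 146.8]
tcp_rot: [0.999, 0.046, -0.0, -0.003]
ft_force: [-0.1, 0.9, -0.7]
finger_gap: 92.0
grip_force: 0.0
```

```bash
python3 -c "
from h import *
go(605,-186.3,29,4.9)"
```

```text
t 0.6 pos [ 273.1 -514.5  146.8] th 5.22 F [-0.1  0.9 -0.7] gap 92.0 | xyz [ 2.403 -1.973  0.797] spin 0.002
```

Request:
jog_arm(increments=[{"x": 0.8, "y": -0.66, "z": 0, "spin": 0}, {"x": 0.8, "y": -0.66, "z": 0, "spin": 0}, {"x": 0.8, "y": -0.66, "z": 0, "spin": 0}, {"x": 0.8, "y": -0.66, "z": 0, "spin": 0}, {"x": 0.8, "y": -0.66, "z": 0, "spin": 0}])

```text
time: 1.02
eef_pos: [386.4, -406.3, 150.1]
tcp_rot: [0.999, 0.046, 0.002, -0.001]
ft_force: [0.5, -0.1, -0.3]
finger_gap: 91.8
grip_force: 0.0
```

Request:
jog_arm(increments=[{"x": 0.8, "y": -0.66, "z": 0, "spin": 0}, {"x": 0.8, "y": -0.66, "z": 0, "spin": 0}, {"x": 0.8, "y": -0.66, "z": 0, "spin": 0}, {"x": 0.8, "y": -0.66, "z": 0, "spin": 0}, {"x": 0.8, "y": -0.66, "z": 0, "spin": 0}])

```text
time: 1.43
eef_pos: [497.3, -297.4, 150.1]
tcp_rot: [0.999, 0.046, 0.002, -0.001]
ft_force: [0.7, -0.0, -0.2]
finger_gap: 91.8
grip_force: 0.0
```

Request:
jog_arm(increments=[{"x": 0.8, "y": -0.66, "z": 0, "spin": 0}, {"x": 0.8, "y": -0.66, "z": 0, "spin": 0}, {"x": 0.8, "y": -0.66, "z": 0, "spin": 0}, {"x": 0.8, "y": -0.66, "z": 0, "spin": 0}, {"x": 0.8, "y": -0.66, "z": 0, "spin": 0}, {"x": 0.8, "y": -0.66, "z": 0, "spin": 0}])

```text
time: 1.93
eef_pos: [604.2, -193.7, 149.4]
tcp_rot: [0.999, 0.043, -0.0, 0.0]
ft_force: [-0.5, -0.5, 0.2]
finger_gap: 92.0
grip_force: 0.0
```

```bash
python3 -c "
from h import *
go(605,-186.3,29,4.9)"
```

```text
t 1.93 pos [ 604.2 -193.7  149.4] th 4.9 F [-0.5 -0.5  0.2] gap 92.0 | xyz [ 0.01  -0.049  0.803] spin 0.0
```

Request:
jog_arm(increments=[{"x": 0, "y": -0.05, "z": 0.5, "spin": 0}, {"x": 0, "y": -0.05, "z": 0.5, "spin": 0}, {"x": 0, "y": -0.05, "z": 0.7, "spin": 0}, {"x": 0, "y": -0.05, "z": 0.8, "spin": 0}, {"x": 0, "y": -0.05, "z": 0.8, "spin": 0}, {"x": 0, "y": -0.05, "z": 0.8, "spin": 0}])

```text
time: 2.43
eef_pos: [602.1, -189.0, 29.5]
tcp_rot: [0.999, 0.04, -0.0, 0.001]
ft_force: [0.1, 0.0, -0.3]
finger_gap: 91.8
grip_force: 0.0
```

Request:
jog_arm(increments=[{"x": 0, "y": 0, "z": 0, "spin": 0}, {"x": 0, "y": 0, "z": 0, "spin": 0}, {"x": 0, "y": 0, "z": 0, "spin": 0}, {"x": 0, "y": 0, "z": 0, "spin": 0}, {"x": 0, "y": 0, "z": 0, "spin": 0}, {"x": 0, "y": 0, "z": 0, "spin": 0}, {"x": 0, "y": 0, "z": 0, "spin": 0}, {"x": 0, "y": 0, "z": 0, "spin": 0}], grip=0.2, force=25)

```text
time: 3.1
eef_pos: [603.0, -186.1, 29.6]
tcp_rot: [0.999, 0.042, -0.0, 0.0]
ft_force: [-0.8, -0.3, 0.8]
finger_gap: 40.6
grip_force: 0.1
```

Request:
jog_arm(increments=[{"x": 0, "y": 0, "z": 0, "spin": 0}, {"x": 0, "y": 0, "z": 0, "spin": 0}, {"x": 0, "y": 0, "z": 0, "spin": 0}, {"x": 0, "y": 0, "z": 0, "spin": 0}], grip=0, force=25)

```text
time: 3.43
eef_pos: [602.9, -186.3, 29.5]
tcp_rot: [0.999, 0.042, -0.0, 0.0]
ft_force: [-0.5, -0.4, 0.4]
finger_gap: 32.0
grip_force: 24.8
```

Request:
jog_arm(increments=[{"x": 0, "y": 0, "z": -0.02, "spin": 0}, {"x": -0.15, "y": 0, "z": -0.02, "spin": 0}, {"x": -0.35, "y": 0, "z": -0.02, "spin": 0}, {"x": -0.55, "y": 0, "z": -0.02, "spin": 0}, {"x": -0.75, "y": 0, "z": -0.02, "spin": 0}, {"x": -0.9, "y": 0, "z": -0.02, "spin": 0}, {"x": -0.96, "y": 0, "z": -0.02, "spin": 0}, {"x": -0.96, "y": 0, "z": -0.02, "spin": 0}])

```text
time: 4.1
eef_pos: [457.7, -198.7, 32.7]
tcp_rot: [0.999, 0.041, -0.001, -0.0]
ft_force: [1.0, -0.5, -0.6]
finger_gap: 32.2
grip_force: 24.8
```

```bash
python3 - <<'E'
from h import *
s=snap("top"); P=s["P"]; Z=P[...,2]; save(s,"pics/t1.png")
go(603,-186,30)
cv2.imwrite("pics/t1c.png",cv2.resize(s["img"][120:300,240:440,::-1],None,fx=3,fy=3))
E
```

```text
t 4.15 pos [ 460.  -198.5   33. ] th 4.75 F [ 0.4 -0.1 -0.5] gap 32.4 | xyz [ 0.957 -0.004  0.021] spin 0
```

View pics/t1c.png

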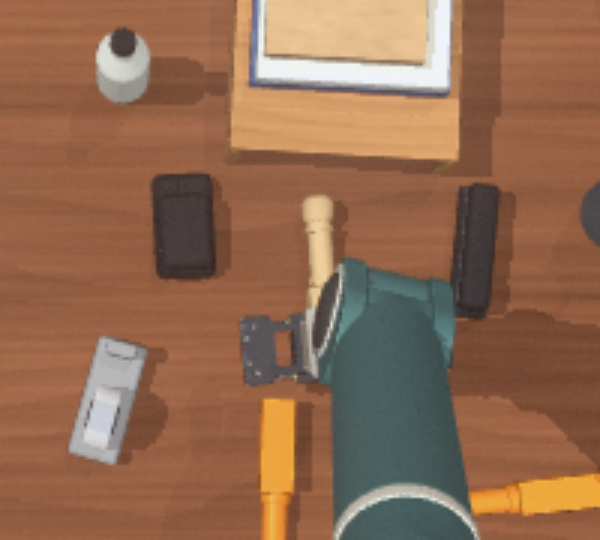

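The leg's foot is clear of the riser: crop (318,200) against the riser edge at row 155. The block is held in the fingers. Next I set it down and regrip at the neck.

Request:
jog_arm(increments=[{"x": 0, "y": 0, "z": 0.02, "spin": 0}, {"x": 0, "y": 0, "z": 0.022, "spin": 0}, {"x": 0, "y": 0, "z": 0.022, "spin": 0}])

```text
time: 4.4
eef_pos: [461.7, -198.1, 29.5]
tcp_rot: [0.999, 0.042, 0.001, 0.0]
ft_force: [1.8, 0.2, 1.5]
finger_gap: 32.0
grip_force: 24.8
```

Request:
jog_arm(increments=[{"x": 0, "y": 0, "z": 0, "spin": 0}, {"x": 0, "y": 0, "z": 0, "spin": 0}, {"x": 0, "y": 0, "z": 0, "spin": 0}, {"x": 0, "y": 0, "z": 0, "spin": 0}, {"x": 0, "y": 0, "z": 0, "spin": 0}, {"x": 0, "y": 0, "z": -0.15, "spin": 0}, {"x": 0, "y": 0, "z": -0.4, "spin": 0}, {"x": 0, "y": 0, "z": -0.4, "spin": 0}], grip=0.75)

```text
time: 5.07
eef_pos: [462.7, -199.4, 94.0]
tcp_rot: [0.999, 0.042, 0.004, 0.002]
ft_force: [0.8, 0.2, 0.2]
finger_gap: 68.7
grip_force: 0.0
```

Request:
jog_arm(increments=[{"x": 0.3, "y": 0, "z": 0, "spin": 0}, {"x": 0.62, "y": 0, "z": 0, "spin": 0}, {"x": 0.62, "y": 0, "z": 0, "spin": 0}, {"x": 0.62, "y": 0, "z": 0.2, "spin": 0}, {"x": 0.62, "y": 0, "z": 0.4, "spin": 0}, {"x": 0.62, "y": 0, "z": 0.4, "spin": 0}, {"x": 0.62, "y": 0, "z": 0.4, "spin": 0}])

```text
time: 5.65
eef_pos: [551.5, -190.2, 27.9]
tcp_rot: [0.999, 0.042, -0.001, -0.0]
ft_force: [0.4, -0.4, -0.2]
finger_gap: 68.8
grip_force: 0.0
```

Request:
jog_arm(increments=[{"x": 0, "y": 0, "z": 0, "spin": 0}, {"x": 0, "y": 0, "z": 0, "spin": 0}, {"x": 0, "y": 0, "z": 0, "spin": 0}, {"x": 0, "y": 0, "z": 0, "spin": 0}, {"x": 0, "y": 0, "z": 0, "spin": 0}, {"x": 0, "y": 0, "z": 0, "spin": 0}, {"x": 0, "y": 0, "z": 0, "spin": 0}, {"x": 0, "y": 0, "z": 0, "spin": 0}], grip=0, force=55)

```text
time: 6.32
eef_pos: [552.2, -190.6, 29.4]
tcp_rot: [0.999, 0.042, 0.0, 0.0]
ft_force: [0.0, -0.4, 0.5]
finger_gap: 22.9
grip_force: 55.0
```

```bash
python3 -c "
from h import *
s=monitor.state(); print(s['grip_force'])
print(vise(-3,74)); go(*vise(-3,74),170,95.2)"
```

```text
54.9936318397522
[635.00553587 327.22354776]
t 6.32 pos [ 552.2 -190.6   29.4] th 4.79 F [ 0.  -0.4  0.5] gap 22.9 | xyz [ 0.838 -3.394 -0.938] spin -0.502
```

Request:
jog_arm(increments=[{"x": 0, "y": 0, "z": -0.1, "spin": 0}, {"x": 0, "y": 0, "z": -0.25, "spin": 0}, {"x": 0, "y": 0, "z": -0.45, "spin": 0}, {"x": 0, "y": 0, "z": -0.65, "spin": 0}, {"x": 0, "y": 0, "z": -0.85, "spin": 0}, {"x": 0, "y": 0, "z": -0.95, "spin": 0}, {"x": 0, "y": 0, "z": -0.95, "spin": 0}])

```text
time: 6.9
eef_pos: [554.4, -191.0, 175.8]
tcp_rot: [0.999, 0.042, 0.003, 0.001]
ft_force: [0.6, -0.3, -0.2]
finger_gap: 22.5
grip_force: 55.0
```

Request:
jog_arm(increments=[{"x": 0.1, "y": -0.1, "z": 0, "spin": -0.03}, {"x": 0.2, "y": -0.2, "z": 0, "spin": -0.06}, {"x": 0.3, "y": -0.3, "z": 0, "spin": -0.1}, {"x": 0.4, "y": -0.4, "z": 0, "spin": -0.13}, {"x": 0.5, "y": -0.5, "z": 0, "spin": -0.16}, {"x": 0.5, "y": -0.6, "z": 0, "spin": -0.2}, {"x": 0.5, "y": -0.8, "z": 0, "spin": -0.22}, {"x": 0.5, "y": -0.9, "z": 0, "spin": -0.25}])

```text
time: 7.57
eef_pos: [614.5, -46.0, 169.8]
tcp_rot: [0.906, 0.424, -0.001, -0.002]
ft_force: [-1.2, 0.9, -1.1]
finger_gap: 22.7
grip_force: 55.0
```

```bash
python3 - <<'E'
from h import *
s=snap("side"); 
go(*vise(-3,74),170,95.2)
cv2.imwrite("pics/s2c.png",cv2.resize(s["img"][80:320,150:400,::-1],None,fx=2.4,fy=2.4))
E
```

```text
t 7.62 pos [614.3 -42.8 170. ] th 50.67 F [-0.   2.4  0. ] gap 22.2 | xyz [ 1.996 -1.457  0.01 ] spin -0.247
```

View pics/s2c.png

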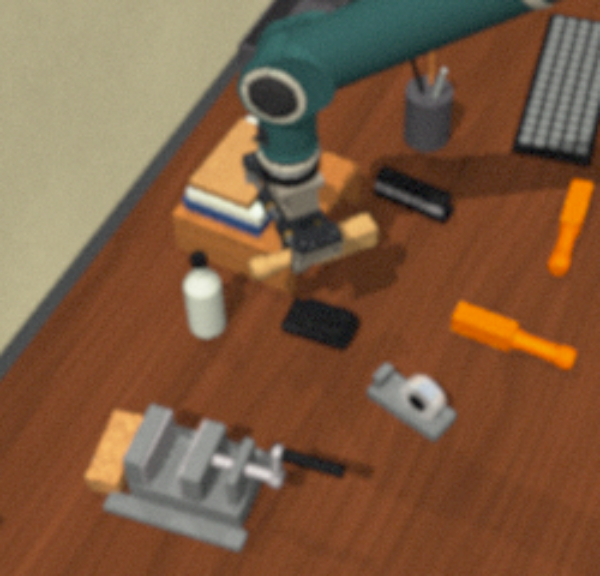

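The leg is held level above the desk: crop block (360,228), foot (265,262). Nothing else has moved.

Request:
jog_arm(increments=[{"x": 0.2, "y": -0.15, "z": 0, "spin": 0}, {"x": 0.4, "y": -0.3, "z": 0, "spin": 0}, {"x": 0.6, "y": -0.44, "z": 0, "spin": 0}, {"x": 0.8, "y": -0.58, "z": 0, "spin": 0}, {"x": 1.0, "y": -0.73, "z": 0, "spin": 0}, {"x": 1.0, "y": -0.73, "z": 0, "spin": 0}])

```text
time: 8.12
eef_pos: [627.0, 145.8, 170.7]
tcp_rot: [0.905, 0.425, 0.001, -0.003]
ft_force: [-0.5, 1.2, -0.1]
finger_gap: 23.0
grip_force: 55.0
```

Request:
jog_arm(increments=[{"x": 0.2, "y": -0.15, "z": 0, "spin": -0.035}, {"x": 0.4, "y": -0.3, "z": 0, "spin": -0.07}, {"x": 0.6, "y": -0.44, "z": 0, "spin": -0.1}, {"x": 0.8, "y": -0.58, "z": 0, "spin": -0.14}, {"x": 1.0, "y": -0.73, "z": 0, "spin": -0.175}, {"x": 1.0, "y": -0.73, "z": 0, "spin": -0.21}, {"x": 1.0, "y": -0.73, "z": 0, "spin": -0.247}, {"x": 1.0, "y": -0.73, "z": 0, "spin": -0.247}])

```text
time: 8.78
eef_pos: [641.3, 320.8, 169.5]
tcp_rot: [0.679, 0.734, -0.001, -0.001]
ft_force: [0.1, -0.5, 0.2]
finger_gap: 22.3
grip_force: 55.0
```

```bash
python3 - <<'E'
from h import *
s=snap("top"); P=s["P"]; Z=P[...,2]; img=s["img"].astype(int)
go(*vise(-3,74),170,95.2)
cv2.imwrite("pics/t3c.png",cv2.resize(s["img"][100:260,100:300,::-1],None,fx=3.6,fy=3.6))
m=(Z>130)&(Z<195)&(img[...,0]>150)&(img[...,0]-img[...,2]>40); m[:,:150]=0; m[:,260:]=0
q=P[m][:,:2].astype(np.float32); print(m.sum(),cv2.minAreaRect(q),np.percentile(Z[m],[5,50,95]),q.mean(0))
c,si=np.cos(np.radians(VA)),np.sin(np.radians(VA)); w=(P[m][:,:2]-V0)@np.array([[c,-si],[si,c]]); print(w.min(0),w.max(0))
blk=P[m][w[:,1]<25]; A=np.c_[w[w[:,1]<25][:,1],np.ones(len(blk))]; print("slope",np.linalg.lstsq(A,blk[:,2],rcond=None)[0],len(blk))
E
```

```text
t 8.83 pos [641.7 319.9 169.8] th 94.07 F [ 0.6 -0.2 -1.8] gap 22.4 | xyz [ 0.052 -0.041 -0.001] spin -0.006
226 ((648.52978515625, 239.75173950195312), (31.7048397064209, 64.65792846679688), 2.143080949783325) [168.01471832 172.70629244 177.12819592] [650.32074 234.13107]
[-14.27995399 -47.11055324] [18.93297501 17.20721347]
slope [5.66399872e-03 1.72868448e+02] 226
```

View pics/t3c.png

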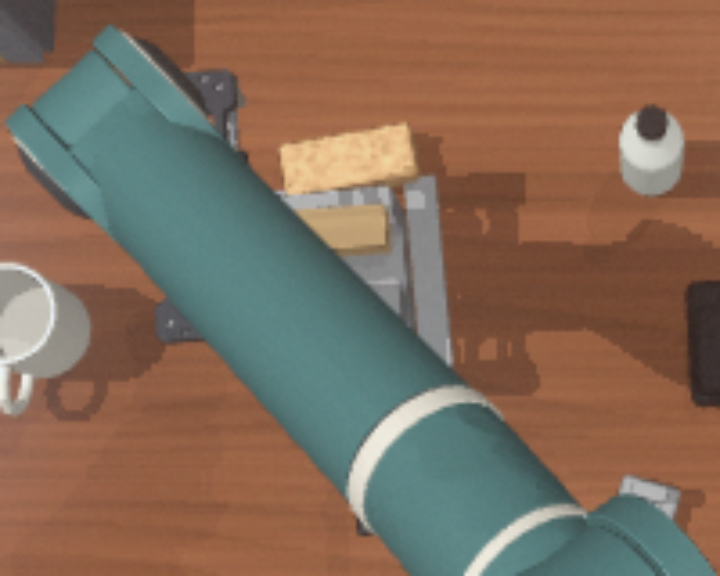

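The block hangs level over the jaw gap at crop (345,228), with its end just right of the jaw. I'll do a fine alignment and re-measure.

Request:
jog_arm(increments=[{"x": 0.03, "y": -0.04, "z": 0, "spin": -0.006}, {"x": 0.03, "y": -0.04, "z": 0, "spin": -0.006}, {"x": 0.03, "y": -0.04, "z": 0, "spin": -0.006}, {"x": 0.03, "y": -0.04, "z": 0, "spin": -0.006}, {"x": 0.03, "y": -0.04, "z": 0, "spin": -0.006}, {"x": 0.03, "y": -0.04, "z": 0, "spin": -0.006}])

```text
time: 9.33
eef_pos: [635.9, 324.6, 171.9]
tcp_rot: [0.674, 0.739, 0.0, 0.0]
ft_force: [-0.8, -0.6, 0.4]
finger_gap: 22.5
grip_force: 55.0
```

```bash
python3 - <<'E'
from h import *
s=snap("top"); P=s["P"]; Z=P[...,2]; img=s["img"].astype(int)
go(*vise(-3,71),70,95.2)
c,si=np.cos(np.radians(VA)),np.sin(np.radians(VA)); W=np.array([[c,-si],[si,c]])
m=(Z>155)&(Z<185)&(img[...,0]>150)&(img[...,0]-img[...,2]>40); m[:,:150]=0; m[:,260:]=0
w=(P[m][:,:2]-V0)@W
for y in range(-50,15,8):
  k=abs(w[:,1]-y)<5
  if k.sum()>5: print(y,k.sum(),np.percentile(w[k,0],[2,50,98]).round(1))
print(np.sort(w[:,1])[:12].round(1))
m=(Z>85)&(Z<105); m[:,:150]=0; m[:,260:]=0; m[:130]=0;m[200:]=0
w=(P[m][:,:2]-V0)@W; k=(w[:,1]<-20)&(w[:,1]>-50)&(w[:,0]>-70)
h=np.histogram(w[k,0],np.arange(-70,60,4)); print(list(zip(h[1].tolist(),h[0].tolist())))
E
```

```text
t 9.38 pos [635.9 324.7 171.9] th 95.3 F [-0.6  0.7 -0.6] gap 22.6 | xyz [-0.003 -0.004  0.679] spin 0.001
-42 24 [-15.   -3.2  12.7]
-34 44 [-16.2  -2.   13.8]
-26 45 [-16.3  -2.3  14.9]
-18 41 [-15.9  -1.7  11.8]
-10 39 [-14.9  -1.   12.9]
-2 42 [-16.4  -0.8  13.4]
6 31 [-8.8  3.2 13.7]
14 17 [-0.   7.  13.1]
[-42.8 -42.8 -42.5 -41.8 -41.7 -41.6 -41.2 -40.9 -40.8 -40.8 -40.5 -40.5]
[(-70, 0), (-66, 0), (-62, 0), (-58, 2), (-54, 9), (-50, 8), (-46, 10), (-42, 14), (-38, 14), (-34, 14), (-30, 10), (-26, 5), (-22, 0), (-18, 0), (-14, 0), (-10, 0), (-6, 0), (-2, 0), (2, 0), (6, 0), (10, 0), (14, 0), (18, 3), (22, 3), (26, 8), (30, 5), (34, 12), (38, 13), (42, 12), (46, 12), (50, 1), (54, 0)]
```

Request:
jog_arm(increments=[{"x": 0, "y": -0.008, "z": 0.12, "spin": 0}, {"x": 0, "y": -0.008, "z": 0.25, "spin": 0}, {"x": 0, "y": -0.008, "z": 0.37, "spin": 0}, {"x": 0, "y": -0.008, "z": 0.48, "spin": 0}, {"x": 0, "y": -0.008, "z": 0.57, "spin": 0}, {"x": 0, "y": -0.008, "z": 0.63, "spin": 0}, {"x": 0, "y": -0.008, "z": 0.67, "spin": 0}, {"x": 0, "y": -0.008, "z": 0.675, "spin": 0}])

```text
time: 10.05
eef_pos: [634.3, 324.9, 69.7]
tcp_rot: [0.673, 0.739, -0.0, -0.0]
ft_force: [0.4, 1.0, -0.9]
finger_gap: 22.8
grip_force: 55.0
```

Request:
jog_arm(increments=[{"x": 0, "y": 0, "z": 0, "spin": 0}, {"x": 0, "y": 0, "z": 0.004, "spin": 0}, {"x": 0, "y": 0, "z": 0.008, "spin": 0}, {"x": 0, "y": 0, "z": 0.008, "spin": 0}])

```text
time: 10.38
eef_pos: [634.8, 324.9, 69.9]
tcp_rot: [0.673, 0.739, 0.0, 0.0]
ft_force: [0.3, 0.4, -1.1]
finger_gap: 22.5
grip_force: 55.0
```

Request:
jog_arm(increments=[{"x": 0, "y": 0, "z": 0.006, "spin": 0}, {"x": 0, "y": 0, "z": 0.006, "spin": 0}, {"x": 0, "y": 0, "z": 0.006, "spin": 0}, {"x": 0, "y": 0, "z": 0.006, "spin": 0}])

```text
time: 10.72
eef_pos: [634.9, 325.1, 69.1]
tcp_rot: [0.673, 0.739, 0.001, 0.0]
ft_force: [-1.4, -0.0, 4.2]
finger_gap: 22.6
grip_force: 55.0
```

Request:
jog_arm(increments=[{"x": 0, "y": 0, "z": 0, "spin": 0}, {"x": 0, "y": 0, "z": 0, "spin": 0}, {"x": 0, "y": 0, "z": 0, "spin": 0}, {"x": 0, "y": 0, "z": 0, "spin": 0}, {"x": 0, "y": 0, "z": 0, "spin": 0}, {"x": 0, "y": 0, "z": -0.1, "spin": 0}, {"x": 0, "y": 0, "z": -0.3, "spin": 0}, {"x": 0, "y": 0, "z": -0.5, "spin": 0}], grip=0.75)

```text
time: 11.38
eef_pos: [633.8, 324.5, 143.9]
tcp_rot: [0.673, 0.739, -0.001, -0.001]
ft_force: [1.3, 0.3, 0.3]
finger_gap: 68.6
grip_force: 0.0
```

Request:
jog_arm(increments=[{"x": 0, "y": 0, "z": -0.25, "spin": 0}, {"x": 0, "y": 0, "z": -0.5, "spin": 0}, {"x": 0, "y": 0, "z": -0.7, "spin": 0}, {"x": 0, "y": 0, "z": -0.7, "spin": 0}])

```text
time: 11.72
eef_pos: [637.0, 327.2, 258.1]
tcp_rot: [0.673, 0.739, 0.006, 0.002]
ft_force: [0.9, 0.3, 0.9]
finger_gap: 69.2
grip_force: 0.0
```

```bash
python3 - <<'E'
from h import *
s=snap("side"); P=s["P"]; Z=P[...,2]; img=s["img"].astype(int)
c,si=np.cos(np.radians(VA)),np.sin(np.radians(VA)); W=np.array([[c,-si],[si,c]])
w=(P[...,:2]-V0)@W
m=(abs(w[...,0])<30)&(w[...,1]>-60)&(w[...,1]<160)&(Z>40)&(Z<85)&(img[...,0]-img[...,2]>50)
for y in range(-55,160,10):
  k=m&(abs(w[...,1]-y)<5)
  if k.sum()>5: print(y,k.sum(),np.percentile(w[k][:,0],[2,50,98]).round(1),np.percentile(Z[k],[5,50,95]).round(1))
cv2.imwrite("pics/s4c.png",cv2.resize(s["img"][230:330,170:320,::-1],None,fx=4,fy=4))
go(*vise(-195,-7),250,185.2)
E
```

```text
-45 18 [-19.5  -8.1  14.9] [66.4 72.5 77.4]
-35 27 [-19.8  -3.7  14.7] [68.9 73.1 78.4]
-25 25 [-18.9  -4.8  13.3] [70.6 74.4 78.2]
-15 33 [-19.8  -3.4  18.3] [57.3 73.2 79.2]
-5 28 [-18.2  -4.3  17.4] [60.8 73.2 77.7]
5 33 [-20.3  -4.9  17.7] [58.1 72.6 77.6]
15 28 [-19.6  -4.2  13.2] [67.8 73.4 76.9]
25 31 [-20.6  -8.3  13.5] [62.9 72.7 75.9]
35 40 [-22.3  -4.3  16.9] [49.5 72.8 77.6]
45 40 [-22.2 -10.9   8.8] [57.8 69.6 76.7]
55 32 [-19.1  -6.9   7.3] [58.5 64.9 72.5]
65 20 [-17.3 -11.3   3.2] [61.6 65.9 71.4]
75 26 [-17.7  -8.1   3.8] [59.3 67.2 73.9]
85 25 [-17.2  -8.7   3.2] [60.5 66.9 75.5]
95 21 [-17.5  -9.8   3.7] [60.6 67.7 72.5]
105 31 [-18.8  -9.7   5.8] [54.  66.7 72.6]
115 27 [-20.3 -10.3   3.9] [57.9 70.  75.9]
125 43 [-21.6  -7.9   8.3] [56.4 68.5 74.8]
135 28 [-17.1  -8.8   6.3] [52.6 60.6 72.2]
t 11.77 pos [636.  326.3 254.3] th 95.34 F [ 0.2  0.3 -0. ] gap 69.0 | xyz [-0.53  -1.287  0.017] spin -0.499
```

View pics/s4c.png

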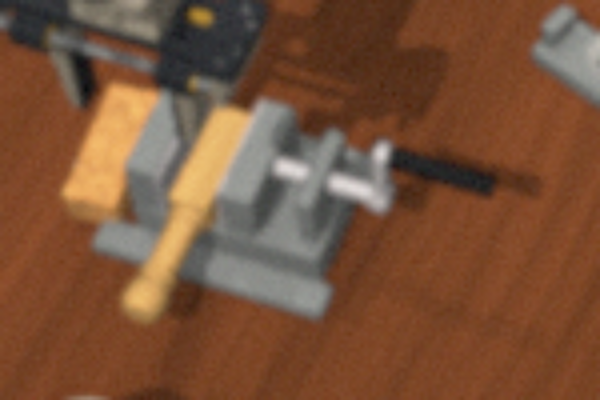

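The block lies on the bed between the jaws with neck and foot sticking out free: block crop (215,150), foot (145,300). Now the crank handle at crop (440,170).

```bash
python3 - <<'E'
from h import *
import pickle
a=pickle.load(open("a.pkl","rb"))
c,si=np.cos(np.radians(VA)),np.sin(np.radians(VA)); W=np.array([[c,-si],[si,c]])
for n in a:
  s=a[n];P=s["P"];Z=P[...,2]; w=(P[...,:2]-V0)@W; img=s["img"]
  m=(w[...,0]>-250)&(w[...,0]<-130)&(abs(w[...,1])<60)&(Z>100)&(Z<145)&(img.max(-1)<70)
  print(n,m.sum(),"x",np.percentile(w[m][:,0],[2,98]).round(1),"y",np.percentile(w[m][:,1],[2,50,98]).round(1),"z",np.percentile(Z[m],[5,50,95]).round(1))
E
```

```text
top 88 x [-223.1 -149.4] y [-19.8 -16.   -4.5] z [125.8 131.2 137.7]
side 143 x [-226.6 -153.3] y [-22.9 -12.7  -6.4] z [126.1 132.3 137.5]
```

Request:
jog_arm(increments=[{"x": -0.13, "y": -0.25, "z": 0, "spin": -0.035}, {"x": -0.26, "y": -0.5, "z": 0, "spin": -0.07}, {"x": -0.4, "y": -0.75, "z": 0, "spin": -0.1}, {"x": -0.53, "y": -0.95, "z": 0, "spin": -0.14}, {"x": -0.53, "y": -0.95, "z": 0, "spin": -0.18}, {"x": -0.53, "y": -0.95, "z": 0, "spin": -0.21}, {"x": -0.53, "y": -0.95, "z": 0, "spin": -0.25}, {"x": -0.53, "y": -0.95, "z": 0, "spin": -0.25}])

```text
time: 12.43
eef_pos: [499.4, 231.7, 247.9]
tcp_rot: [0.338, 0.941, -0.001, -0.001]
ft_force: [-0.3, -0.7, 0.1]
finger_gap: 68.9
grip_force: 0.0
```

Request:
jog_arm(increments=[{"x": 0, "y": 0, "z": 0, "spin": -0.035}, {"x": 0, "y": 0, "z": 0, "spin": -0.07}, {"x": 0, "y": 0, "z": 0, "spin": -0.1}, {"x": 0, "y": 0, "z": 0, "spin": -0.14}, {"x": 0, "y": 0, "z": 0, "spin": -0.18}, {"x": 0, "y": 0, "z": 0, "spin": -0.21}, {"x": 0, "y": 0, "z": 0, "spin": -0.25}, {"x": 0, "y": 0, "z": 0, "spin": -0.25}], grip=0.75)

```text
time: 13.1
eef_pos: [499.6, 232.2, 247.7]
tcp_rot: [-0.047, 0.999, 0.0, -0.001]
ft_force: [-0.7, 0.6, 0.3]
finger_gap: 69.1
grip_force: 0.0
```

```bash
python3 -c "
from h import *
go(*vise(-192,-7),170,185.2)"
```

```text
t 13.1 pos [499.6 232.2 247.7] th -174.66 F [-0.7  0.6  0.3] gap 69.1 | xyz [0.303 0.009 0.519] spin 0.001
```

Request:
jog_arm(increments=[{"x": 0.2, "y": -0.02, "z": 0, "spin": 0}, {"x": 0.3, "y": -0.02, "z": 0.1, "spin": 0}, {"x": 0.3, "y": -0.02, "z": 0.35, "spin": 0}, {"x": 0.3, "y": -0.02, "z": 0.6, "spin": 0}, {"x": 0.3, "y": -0.02, "z": 0.787, "spin": 0}, {"x": 0.3, "y": -0.02, "z": 0.787, "spin": 0}, {"x": 0.3, "y": -0.02, "z": 0.787, "spin": 0}])

```text
time: 13.68
eef_pos: [454.6, 225.2, 129.7]
tcp_rot: [-0.045, 0.999, -0.0, -0.001]
ft_force: [-0.2, -1.1, 0.6]
finger_gap: 69.2
grip_force: 0.0
```

Request:
jog_arm(increments=[{"x": 0, "y": 0, "z": 0, "spin": 0}, {"x": 0, "y": 0, "z": 0, "spin": 0}, {"x": 0, "y": 0, "z": 0, "spin": 0}, {"x": 0, "y": 0, "z": 0, "spin": 0}, {"x": 0, "y": 0, "z": 0, "spin": 0}, {"x": 0, "y": 0, "z": 0, "spin": 0}, {"x": 0, "y": 0, "z": 0, "spin": 0}, {"x": 0, "y": 0, "z": 0, "spin": 0}], grip=0, force=20)

```text
time: 14.35
eef_pos: [455.6, 224.6, 130.3]
tcp_rot: [-0.046, 0.999, -0.001, -0.0]
ft_force: [-1.2, -1.0, -0.1]
finger_gap: 17.6
grip_force: 5.1
```

```bash
python3 - <<'E'
from h import *
go(*vise(-192,-11.5),129.6,185.2)
q0=6.54
for k in range(3):
  a=q0+k*8*np.radians(25)
  print(k,[(round(-10*np.radians(25*i)/2/np.pi/150,3),round(-45*(np.sin(a+np.radians(25*i))-np.sin(a))/150,3),round(-45*(np.cos(a+np.radians(25*i))-np.cos(a))/150,3)) for i in range(1,9)])
E
```

```text
t 14.35 pos [455.6 224.6 130.3] th -174.69 F [-1.2 -1.  -0.1] gap 17.6 | xyz [0.007 0.003 0.005] spin 0.001
0 [(np.float64(-0.005), np.float64(-0.115), np.float64(0.059)), (np.float64(-0.009), np.float64(-0.195), np.float64(0.162)), (np.float64(-0.014), np.float64(-0.224), np.float64(0.289)), (np.float64(-0.019), np.float64(-0.196), np.float64(0.416)), (np.float64(-0.023), np.float64(-0.118), np.float64(0.519)), (np.float64(-0.028), np.float64(-0.003), np.float64(0.58)), (np.float64(-0.032), np.float64(0.127), np.float64(0.586)), (np.float64(-0.037), np.float64(0.247), np.float64(0.537))]
1 [(np.float64(-0.005), np.float64(0.088), np.float64(-0.095)), (np.float64(-0.009), np.float64(0.128), np.float64(-0.219)), (np.float64(-0.014), np.float64(0.112), np.float64(-0.348)), (np.float64(-0.019), np.float64(0.042), np.float64(-0.458)), (np.float64(-0.023), np.float64(-0.067), np.float64(-0.528)), (np.float64(-0.028), np.float64(-0.196), np.float64(-0.546)), (np.float64(-0.032), np.float64(-0.32), np.float64(-0.507)), (np.float64(-0.037), np.float64(-0.416), np.float64(-0.42))]
2 [(np.float64(-0.005), np.float64(-0.05), np.float64(0.12)), (np.float64(-0.009), np.float64(-0.045), np.float64(0.249)), (np.float64(-0.014), np.float64(0.014), np.float64(0.365)), (np.float64(-0.019), np.float64(0.117), np.float64(0.445)), (np.float64(-0.023), np.float64(0.243), np.float64(0.473)), (np.float64(-0.028), np.float64(0.37), np.float64(0.446)), (np.float64(-0.032), np.float64(0.474), np.float64(0.367)), (np.float64(-0.037), np.float64(0.534), np.float64(0.252))]
```

Request:
jog_arm(increments=[{"x": -0.005, "y": -0.115, "z": 0.059, "spin": 0}, {"x": -0.009, "y": -0.195, "z": 0.162, "spin": 0}, {"x": -0.014, "y": -0.224, "z": 0.289, "spin": 0}, {"x": -0.019, "y": -0.196, "z": 0.416, "spin": 0}, {"x": -0.023, "y": -0.118, "z": 0.519, "spin": 0}, {"x": -0.028, "y": -0.003, "z": 0.58, "spin": 0}, {"x": -0.032, "y": 0.127, "z": 0.586, "spin": 0}, {"x": -0.037, "y": 0.247, "z": 0.537, "spin": 0}])

```text
time: 15.02
eef_pos: [458.2, 260.5, 48.3]
tcp_rot: [-0.046, 0.999, -0.003, -0.001]
ft_force: [2.9, -14.6, 16.2]
finger_gap: 17.4
grip_force: 20.0
```

```bash
cat >> h.py <<'E'
def crank():
    s=monitor.state(); d=s["eef_pos"]-[0,0,6]; v=(d[:2]-V0)@R.from_euler("z",VA,degrees=True).as_matrix()[:2,:2]
    print("t",round(s["time"],2),"vise x,y",v.round(1),"z",d[2].round(1),"q",round(np.arctan2(-v[1],d[2]-80)%(2*np.pi),3),"r",round(np.hypot(v[1],d[2]-80),1),"F",s["ft_force"].round(1),"gap",round(s["finger_gap"],1),"gf",s["grip_force"])
E
python3 -c "
from h import *
crank()"
```

```text
t 15.02 vise x,y [-185.1   23.6] z 42.3 q 3.7 r 44.4 F [  2.9 -14.6  16.2] gap 17.4 gf 19.979244768619537
```

Request:
jog_arm(increments=[{"x": -0.005, "y": 0.08, "z": -0.103, "spin": 0}, {"x": -0.009, "y": 0.12, "z": -0.227, "spin": 0}, {"x": -0.014, "y": 0.104, "z": -0.356, "spin": 0}, {"x": -0.019, "y": 0.034, "z": -0.466, "spin": 0}, {"x": -0.023, "y": -0.075, "z": -0.536, "spin": 0}, {"x": -0.028, "y": -0.204, "z": -0.554, "spin": 0}, {"x": -0.032, "y": -0.328, "z": -0.515, "spin": 0}, {"x": -0.037, "y": -0.424, "z": -0.428, "spin": 0}])

```text
time: 15.68
eef_pos: [469.4, 197.8, 114.6]
tcp_rot: [-0.046, 0.999, -0.001, 0.0]
ft_force: [1.5, -1.0, 2.6]
finger_gap: 17.5
grip_force: 20.0
```

```bash
python3 -c "
from h import *
crank()
s=snap('side'); crank()
cv2.imwrite('pics/s5c.png',cv2.resize(s['img'][230:330,170:320,::-1],None,fx=4,fy=4))
a=6.54+np.radians(400)
print([(round(-45*(np.sin(a+np.radians(15*i))-np.sin(a))/150,3),round(-45*(np.cos(a+np.radians(15*i))-np.cos(a))/150,3)) for i in range(1,11)])"
```

```text
t 15.68 vise x,y [-179.7  -39.9] z 108.6 q 0.949 r 49.1 F [ 1.5 -1.   2.6] gap 17.5 gf 19.971671998500824
t 15.73 vise x,y [-179.5  -42.1] z 105.8 q 1.021 r 49.4 F [ 1.1 -1.  -4.3] gap 17.6 gf 19.97014582157135
[(np.float64(-0.037), np.float64(0.069)), (np.float64(-0.054), np.float64(0.146)), (np.float64(-0.051), np.float64(0.224)), (np.float64(-0.028), np.float64(0.299)), (np.float64(0.014), np.float64(0.365)), (np.float64(0.072), np.float64(0.418)), (np.float64(0.141), np.float64(0.455)), (np.float64(0.217), np.float64(0.472)), (np.float64(0.296), np.float64(0.469)), (np.float64(0.37), np.float64(0.446))]
```

View pics/s5c.png

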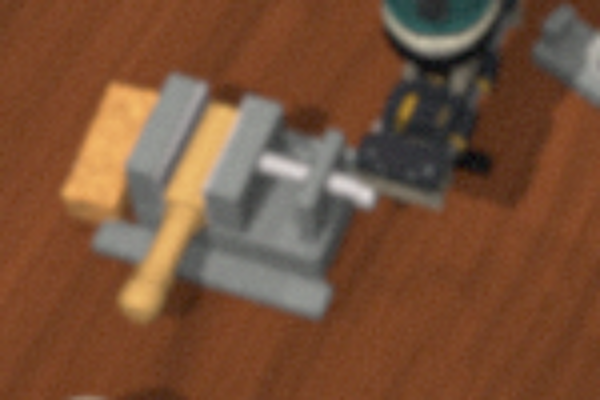

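The jaw has closed most of the way, with only a thin gap left at crop (170,190)–(205,170). The handle is still in the fingers at about (430,170).

Request:
jog_arm(increments=[{"x": -0.003, "y": -0.037, "z": 0.069, "spin": 0}, {"x": -0.006, "y": -0.054, "z": 0.146, "spin": 0}, {"x": -0.008, "y": -0.051, "z": 0.224, "spin": 0}, {"x": -0.011, "y": -0.028, "z": 0.299, "spin": 0}, {"x": -0.011, "y": -0.028, "z": 0.299, "spin": 0}])

```text
time: 16.15
eef_pos: [471.5, 192.4, 67.0]
tcp_rot: [-0.046, 0.999, -0.003, -0.001]
ft_force: [5.4, -8.7, -6.0]
finger_gap: 17.4
grip_force: 20.0
```

```bash
python3 -c "
from h import *
crank()
a=6.54+np.radians(460)
print([(round(-45*(np.sin(a+np.radians(10*i))-np.sin(a))/150,3),round(-45*(np.cos(a+np.radians(10*i))-np.cos(a))/150,3)) for i in range(1,13)])"
```

```text
t 16.15 vise x,y [-178.1  -45.5] z 61.0 q 1.967 r 49.3 F [ 5.4 -8.7 -6. ] gap 17.4 gf 19.96968984603882
[(np.float64(0.026), np.float64(0.045)), (np.float64(0.059), np.float64(0.086)), (np.float64(0.099), np.float64(0.119)), (np.float64(0.144), np.float64(0.146)), (np.float64(0.193), np.float64(0.164)), (np.float64(0.245), np.float64(0.173)), (np.float64(0.297), np.float64(0.174)), (np.float64(0.349), np.float64(0.165)), (np.float64(0.398), np.float64(0.147)), (np.float64(0.443), np.float64(0.121)), (np.float64(0.484), np.float64(0.088)), (np.float64(0.517), np.float64(0.048))]
```

Request:
jog_arm(increments=[{"x": -0.002, "y": 0.026, "z": 0.045, "spin": 0}, {"x": -0.004, "y": 0.059, "z": 0.086, "spin": 0}, {"x": -0.004, "y": 0.059, "z": 0.086, "spin": 0}])

```text
time: 16.4
eef_pos: [471.1, 201.5, 54.2]
tcp_rot: [-0.046, 0.999, -0.003, -0.001]
ft_force: [5.0, -7.8, -10.4]
finger_gap: 17.4
grip_force: 20.0
```

```bash
python3 -c "
from h import *
crank()"
```

```text
t 16.4 vise x,y [-177.6  -36.4] z 48.2 q 2.289 r 48.3 F [  5.   -7.8 -10.4] gap 17.4 gf 19.968765377998352
```

Request:
jog_arm(increments=[{"x": -0.002, "y": 0.033, "z": 0.042, "spin": 0}, {"x": -0.004, "y": 0.078, "z": 0.069, "spin": 0}, {"x": -0.004, "y": 0.078, "z": 0.069, "spin": 0}])

```text
time: 16.65
eef_pos: [470.3, 214.7, 44.6]
tcp_rot: [-0.046, 0.999, -0.002, -0.001]
ft_force: [2.9, -7.6, -4.4]
finger_gap: 17.5
grip_force: 20.0
```

```bash
python3 -c "
from h import *
crank()"
```

```text
t 16.65 vise x,y [-177.3  -23.2] z 38.6 q 2.631 r 47.4 F [ 2.9 -7.6 -4.4] gap 17.5 gf 19.96965855360031
```

Request:
jog_arm(increments=[{"x": -0.002, "y": 0.049, "z": 0.02, "spin": 0}, {"x": -0.004, "y": 0.101, "z": 0.029, "spin": 0}, {"x": -0.004, "y": 0.101, "z": 0.029, "spin": 0}])

```text
time: 16.9
eef_pos: [469.4, 227.1, 40.6]
tcp_rot: [-0.046, 0.999, -0.005, -0.001]
ft_force: [2.3, -13.8, 2.4]
finger_gap: 17.2
grip_force: 20.0
```

```bash
python3 -c "
from h import *
crank()"
```

```text
t 16.9 vise x,y [-177.   -10.7] z 34.6 q 2.91 r 46.7 F [  2.3 -13.8   2.4] gap 17.2 gf 19.972546845674515
```

Request:
jog_arm(increments=[{"x": -0.001, "y": 0.026, "z": 0, "spin": 0}, {"x": -0.002, "y": 0.052, "z": 0.001, "spin": 0}, {"x": -0.002, "y": 0.052, "z": 0.001, "spin": 0}, {"x": -0.002, "y": 0.052, "z": 0.001, "spin": 0}], force=40)

```text
time: 17.23
eef_pos: [469.0, 231.7, 40.1]
tcp_rot: [-0.045, 0.999, -0.007, -0.002]
ft_force: [0.4, -18.2, 3.5]
finger_gap: 17.0
grip_force: 40.0
```

```bash
python3 -c "
from h import *
crank()"
```

```text
t 17.23 vise x,y [-177.    -6.1] z 34.1 q 3.01 r 46.3 F [  0.4 -18.2   3.5] gap 17.0 gf 39.96707081794739
```

Request:
jog_arm(increments=[{"x": -0.001, "y": 0.03, "z": -0.001, "spin": 0}, {"x": -0.002, "y": 0.06, "z": -0.003, "spin": 0}, {"x": -0.002, "y": 0.06, "z": -0.003, "spin": 0}, {"x": -0.002, "y": 0.06, "z": -0.003, "spin": 0}])

```text
time: 17.57
eef_pos: [468.5, 238.0, 40.1]
tcp_rot: [-0.044, 0.999, -0.01, -0.003]
ft_force: [0.9, -24.0, 4.4]
finger_gap: 16.8
grip_force: 40.0
```

Request:
jog_arm(increments=[{"x": -0.001, "y": 0.03, "z": -0.004, "spin": 0}, {"x": -0.002, "y": 0.06, "z": -0.008, "spin": 0}, {"x": -0.002, "y": 0.06, "z": -0.008, "spin": 0}, {"x": -0.002, "y": 0.06, "z": -0.008, "spin": 0}])

```text
time: 17.9
eef_pos: [468.1, 243.9, 40.8]
tcp_rot: [-0.043, 0.999, -0.013, -0.003]
ft_force: [1.5, -28.9, 6.1]
finger_gap: 16.9
grip_force: 40.0
```

```bash
python3 -c "
from h import *
crank()"
```

```text
t 17.9 vise x,y [-176.8    6.1] z 34.8 q 3.276 r 45.7 F [  1.5 -28.9   6.1] gap 16.9 gf 39.971652925014496
```

Request:
jog_arm(increments=[{"x": -0.001, "y": 0.03, "z": -0.006, "spin": 0}, {"x": -0.002, "y": 0.06, "z": -0.012, "spin": 0}, {"x": -0.002, "y": 0.06, "z": -0.012, "spin": 0}, {"x": -0.002, "y": 0.06, "z": -0.012, "spin": 0}])

```text
time: 18.23
eef_pos: [467.7, 249.2, 42.0]
tcp_rot: [-0.042, 0.999, -0.016, -0.004]
ft_force: [0.6, -35.5, 8.3]
finger_gap: 17.5
grip_force: 40.0
```

Request:
jog_arm(increments=[{"x": 0, "y": -0.03, "z": 0, "spin": 0}, {"x": 0, "y": -0.06, "z": 0, "spin": 0}, {"x": 0, "y": -0.06, "z": 0, "spin": 0}])

```text
time: 18.48
eef_pos: [468.0, 242.5, 41.0]
tcp_rot: [-0.042, 0.999, -0.013, -0.004]
ft_force: [3.3, -28.7, -5.2]
finger_gap: 16.9
grip_force: 40.0
```

```bash
python3 -c "
from h import *
crank()"
```

```text
t 18.48 vise x,y [-177.     4.7] z 35.0 q 3.246 r 45.2 F [  3.3 -28.7  -5.2] gap 16.9 gf 39.963320195674896
```

Request:
jog_arm(increments=[{"x": 0, "y": -0.04, "z": 0, "spin": 0}, {"x": 0, "y": -0.08, "z": 0, "spin": 0}, {"x": 0, "y": -0.1, "z": 0, "spin": 0}, {"x": 0, "y": -0.1, "z": 0, "spin": 0}])

```text
time: 18.82
eef_pos: [468.8, 230.8, 40.9]
tcp_rot: [-0.043, 0.999, -0.01, -0.004]
ft_force: [4.2, -21.0, -13.6]
finger_gap: 16.8
grip_force: 40.0
```

```bash
python3 -c "
from h import *
crank()
s=snap('side')
cv2.imwrite('pics/s6c.png',cv2.resize(s['img'][230:330,170:320,::-1],None,fx=4,fy=4))"
```

```text
t 18.82 vise x,y [-177.3   -7. ] z 34.9 q 2.988 r 45.6 F [  4.2 -21.  -13.6] gap 16.8 gf 39.95976358652115
```

View pics/s6c.png

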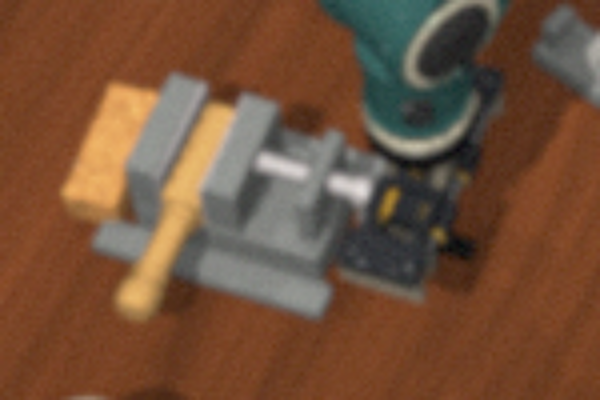

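The jaws are now closed against the block on both sides. I'll unload the fingers further, then release.

Request:
jog_arm(increments=[{"x": 0, "y": -0.04, "z": 0.005, "spin": 0}, {"x": 0, "y": -0.08, "z": 0.01, "spin": 0}, {"x": 0, "y": -0.1, "z": 0.01, "spin": 0}, {"x": 0, "y": -0.1, "z": 0.01, "spin": 0}])

```text
time: 19.2
eef_pos: [469.9, 221.6, 41.9]
tcp_rot: [-0.045, 0.999, -0.005, -0.003]
ft_force: [-0.9, -13.3, 0.2]
finger_gap: 16.8
grip_force: 40.0
```

```bash
python3 -c "
from h import *
crank()"
```

```text
t 19.2 vise x,y [-177.   -16.2] z 35.9 q 2.789 r 47.0 F [ -0.9 -13.3   0.2] gap 16.8 gf 39.9625039100647
```

Request:
jog_arm(increments=[{"x": 0, "y": -0.05, "z": 0, "spin": 0}, {"x": 0, "y": -0.05, "z": 0, "spin": 0}, {"x": 0, "y": -0.05, "z": 0, "spin": 0}, {"x": 0, "y": -0.05, "z": 0, "spin": 0}, {"x": 0, "y": -0.05, "z": 0, "spin": 0}, {"x": 0, "y": -0.05, "z": 0, "spin": 0}, {"x": 0, "y": -0.05, "z": 0, "spin": 0}, {"x": 0, "y": -0.05, "z": 0, "spin": 0}], grip=0.75)

```text
time: 19.87
eef_pos: [472.0, 220.7, 43.6]
tcp_rot: [-0.047, 0.999, 0.0, 0.0]
ft_force: [0.2, 0.3, 0.2]
finger_gap: 68.0
grip_force: 0.0
```

```bash
python3 -c "
from h import *
crank()"
```

```text
t 19.87 vise x,y [-175.   -17.3] z 37.6 q 2.755 r 45.8 F [0.2 0.3 0.2] gap 68.0 gf 0.0
```

Request:
jog_arm(increments=[{"x": 0.03, "y": 0, "z": -0.1, "spin": 0}, {"x": 0.03, "y": 0, "z": -0.3, "spin": 0}, {"x": 0.03, "y": 0, "z": -0.5, "spin": 0}, {"x": 0.03, "y": 0, "z": -0.7, "spin": 0}, {"x": 0.03, "y": 0, "z": -0.9, "spin": 0}, {"x": 0.03, "y": 0, "z": -0.9, "spin": 0}])

```text
time: 20.37
eef_pos: [469.8, 221.8, 183.6]
tcp_rot: [-0.047, 0.999, 0.002, 0.004]
ft_force: [1.1, 1.2, 0.1]
finger_gap: 68.7
grip_force: 0.0
```

Request:
jog_arm(increments=[{"x": 0, "y": -0.2, "z": -0.1, "spin": 0}, {"x": 0, "y": -0.5, "z": -0.2, "spin": 0}, {"x": 0, "y": -0.8, "z": -0.3, "spin": 0}, {"x": 0, "y": -1, "z": -0.4, "spin": 0}, {"x": 0, "y": -1, "z": -0.4, "spin": 0}, {"x": 0, "y": -1, "z": -0.4, "spin": 0}])

```text
time: 20.87
eef_pos: [482.3, 67.1, 238.7]
tcp_rot: [-0.043, 0.999, -0.001, 0.001]
ft_force: [-0.9, 0.4, -0.2]
finger_gap: 68.9
grip_force: 0.0
```

```bash
python3 - <<'E'
from h import *
crank()
for n in("side","top"):
  s=snap(n); P=s["P"]; Z=P[...,2]; img=s["img"].astype(int)
  w=(P[...,:2]-V0)@R.from_euler("z",VA,degrees=True).as_matrix()[:2,:2]
  m=(abs(w[...,0])<40)&(w[...,1]>-60)&(w[...,1]<160)&(Z>45)&(Z<85)&(img[...,0]-img[...,2]>50)
  b=m&(abs(w[...,1])<40)
  print(n,"block x",np.percentile(w[b][:,0],[3,50,97]).round(1),"z",np.percentile(Z[b],50).round(1),"y range",np.percentile(w[m][:,1],[0.5,99.5]).round(1),"n",b.sum())
  f=[(y,np.median(w[k][:,0])) for y in range(-40,140,10) for k in [m&(abs(w[...,1]-y)<5)] if k.sum()>5]
  print(" slope",np.polyfit(*zip(*f),1).round(3))
  h=(w[...,0]>-240)&(w[...,0]<-130)&(abs(w[...,1])<70)&(Z>20)&(Z<150)&(img.max(-1)<70)
  if h.sum(): print(" handle",h.sum(),np.median(w[h],0).round(1),np.median(Z[h]).round(1))
  if n=="top":
    for nm,bx in dict(mouse=(285,318,172,218),glue=(265,295,120,160),tape=(255,295,225,280),stap=(385,410,175,230),mug=(80,130,165,220)).items():
      z=(Z>15);z[:,:bx[0]]=0;z[:,bx[1]:]=0;z[:bx[2]]=0;z[bx[3]:]=0
      print(nm,z.sum(),P[z][:,:2].mean(0).round(1) if z.any() else 0)
  save(s,f"pics/{n}7.png")
  if n=="side": cv2.imwrite("pics/s7c.png",cv2.resize(s["img"][150:350,140:400,::-1],None,fx=2.8,fy=2.8))
E
```

```text
t 20.87 vise x,y [-178.7 -171.2] z 232.7 q 0.843 r 229.4 F [-0.9  0.4 -0.2] gap 68.9 gf 0.0
side block x [-7.4  5.4 18.2] z 73.5 y range [-46.8 134.3] n 194
 slope [-0.08   4.095]
 handle 129 [-175.3  -28.1] 50.3
top block x [-5.2  6.8 19.1] z 73.3 y range [-42.4 136.2] n 246
 slope [-0.056  6.603]
 handle 96 [-168.5  -30.3] 49.4
mouse 787 [569.7 -46.3]
glue 354 [726.6   7.3]
tape 2055 [392.2  17.9]
stap 477 [ 561.5 -338.1]
mug 730 [589.1 515.2]
```

View pics/s7c.png

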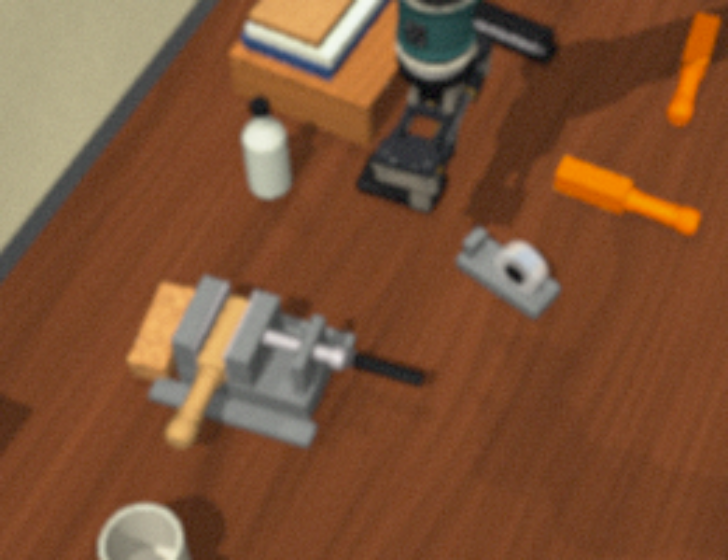

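The block is clamped between both jaws (crop 225,335), the neck and foot are free (180,430), and the crank is low and let go. The gripper is clear of everything. I'll let the arm settle, then hand in.

Request:
jog_arm(increments=[{"x": 0, "y": 0, "z": -0.1, "spin": 0}, {"x": 0, "y": 0, "z": -0.1, "spin": 0}, {"x": 0, "y": 0, "z": -0.1, "spin": 0}, {"x": 0, "y": 0, "z": -0.1, "spin": 0}, {"x": 0, "y": 0, "z": -0.1, "spin": 0}, {"x": 0, "y": 0, "z": -0.1, "spin": 0}])

```text
time: 21.47
eef_pos: [480.9, 70.6, 252.7]
tcp_rot: [-0.047, 0.999, 0.0, -0.0]
ft_force: [-0.7, 0.4, 1.0]
finger_gap: 68.6
grip_force: 0.0
```

```bash
python3 -c "
from h import *
print(job.close_job())"
```

```text
the job is handed in; nothing more can be done
None
```

The leg's block is clamped in the vise with its neck and foot sticking out free, the crank is let go, and the job was handed in at about 21.5 s; no verdict came back, and the jaw force couldn't be measured directly (I pushed the handle with about 35 N).

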